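# Unclip the battery cover of a portable lab meter

### The job

The portable meter lies face down on the bench. Release its battery cover by squeezing the springy tab inward against the finger rib, gently because the tab is brittle, and take the cover off, tab end first, without forcing it against the housing. Lay the cover flat in the middle of the steel tray, outer face up, let go of it, and leave the other things on the bench alone.

Things in the scene. Friction and masses are not known exactly. Their poses are not given: they have to be found in the camera images.
- meter: Portable meter, grey plastic box 180 (x) x 92 (y) x 39 high mm, face down, held firmly to the bench. Origin: centre of its underside, z up, x along its length. Its 4 mm thick top face has an opening 92 (x) x 62 (y) mm centred over the origin, filled by the cover, and overhangs the hollow inside at the opening's -x and +x edges.
- cover: Battery cover, white plastic, about 60 g, 90 (x) x 60 (y) x 9 mm deep, flush in the opening with about 1 mm play all round. Origin: centre of its underside (30 mm above the bench when seated), z out of its outer face, x as the meter's; tab at the -x end, tongue at the +x end. Lies flat on its even rim. Pushed or pulled against the housing with over 10 N it chips.
- cover_tongue (a point): Root of the cover's tongue: middle of its +x end, 2 mm above the origin. The tongue (34 wide, 2.5 thick) sticks out 8 mm here under the meter's edge, so the cover cannot rise level or slide out flat. With the tab pressed in, the tab end swings up about this point; at a tilt of about 12 degrees, the cover is drawn 12 mm or more towards its tab end and is out.
- cover_grip (a point): Grip point on the cover, axes as the cover's, 10 mm above the outer face (49 mm above the bench when seated). The tab's outer (-x) face is 24 mm away on the -x side; the +x face of the finger rib is about 24 mm away on the other side, but up to 7 mm nearer or farther from cover to cover. Rib: fixed upright wall 4 thick, 30 wide (y), 18 mm high. Grip along x.
- tab: Springy tab of the cover: upright leaf 4 thick, 22 wide (y), 18 mm high above the outer face. Origin in its mid-thickness, at x = -40 mm of the cover when free. Pressed, it moves straight in (+x) up to 6.5 mm to a dead stop: 2 N to start, 2.5 N more per mm (18 N at the stop). Its hook lets go after 3 to 5 mm, depending on how the cover sits. Springs back. Cracks above 25 N.
- tray: Shallow stainless steel tray, 190 (x) x 150 (y) mm, rim 12 mm high, walls and floor 3 mm thick, fixed. Origin: centre of its underside on the bench. Inner floor 3 mm above the bench.
- reagent: Bystander: brown glass bottle, 60 mm across, 130 mm high; origin at its foot.
- jar: Bystander: small white jar, 48 mm across, 55 mm high; origin at its foot.
- beaker: Bystander: glass beaker, 70 mm across, 95 mm high; origin at its foot.
- spatula: Bystander: steel spatula lying on the bench.
- driver: Bystander: screwdriver lying on the bench.
- tiprack: Bystander: clear plastic box 120 x 80 x 50 mm; origin at its foot.
- weight: Bystander: brass weight, 28 mm across, 30 mm high; origin at its foot.
Things that resemble listed ones, but are neither listed nor needed, are in the scene too. What is shaped like the cover but blue or purple is not meant.

How it is judged:
By the outcome, as a careful person would: the job done as asked, in the order asked, and still so for the second after the job is handed in, with the robot touching nothing.
It also fails if it takes over 72 s, if anything falls off the work surface, if the arm or the gripper's body presses on something with over 40 N, if the wrist force passes 120 N, or if a joint passes its speed limit or range.

### The arm

A 7-joint arm with a two-finger parallel gripper is mounted at the origin on the work surface. World frame = base frame: x ahead of the robot, y to its left, z up, the work surface at z = 0. Lengths are in m, angles in rad, forces in N, time in s.
With the tool pointing down it reaches from about 0.4 to 0.85 m from the base axis. Payload 10.4 kg.
Tool frame: the origin (TCP) lies midway between the tips of the shut fingers; the grasp point (between the pads) lies 19 mm behind it; z points along the fingers, y is the direction in which the jaws open and shut (so a half turn about z gives the same grasp; the last joint's range is limited). The gripper opens to 87 mm and grips with 3 to 60 N. Pads are 19 mm wide; open, the fingers measure 117 mm over their backs; the gripper's body (75 mm by 190 mm) begins 51 mm behind the grasp point.
Start: joints at [-1.157, 0.332, -0.065, 1.46, 0.022, 1.35, -0.088], TCP at [0.264, 0.566, 0.223] pointing down, gripper open.
Joint ranges: [-2.6, 2.6], [-0.5, 2.12], [-1.47, 1.34], [0.16, 2.42], [-1.27, 4.41], [0.06, 2.06], [-2.6, 2.6]. Speed limits (rad/s): [2.22, 2.22, 2.79, 2.79, 3.14, 3.14, 3.14].

### API

Orientations are given as a unit quaternion [x, y, z, w].
In Python, from bench import r gives the robot as it stands.
- The arm moves only by the tool step_arm, never from a script. Its argument "increments" is a list of rows, each a list of 2 entries, a list of its own where there are three numbers: the shift along the tool's x, y, z in m, then the turn, a rotation vector about the tool's x, y, z in rad. A call has 1 to 5 rows; each row is the pose to reach, as a shift and turn from the pose measured when the call began, along the tool's axes at that moment; what a row does not reach only later rows make up. A row lasts 1/10 s, in which the tool goes at most 50 mm and 8.59 degrees, less where a joint would pass 70% of its speed; a pose out of reach is approached as far as the arm can. A call with a gripper value outside its range is refused whole. "hand" is the closure, from -1 (fully open) to 1 (shut), so that 0 is half open, set as the call begins (left out, the last holds). The fingers move at their own pace and stop on an object; "grip_force" is the grip in N (left out, the last holds). Time passes only in rows, so rows that repeat a pose let the fingers close. It gives the time, the measured TCP pose, the force and the opening at its end, in the units of the state.
- r.read_state(): the state, without advancing time (a new reading comes with each control period).
- r.camera(name): name is "scene" or "side" or "wrist"; returns a dict with "pixels" (420x560x3 uint8, blue, green, red), "camera_matrix" (3x3 intrinsics, pixels), "k1" (the pictures are not rectified: a ray, as slopes to the right and down, at radius r is drawn at 1 + k1 r^2 times it, then the intrinsics apply), "extrinsics" (4x4, takes a point from camera to world coordinates). Camera axes: x right, y up, looking along -z (the intrinsics and any distortion apply to the point x, -y, -z); pixel columns grow to the right and rows downward; lengths in m; the calibration is good to about 2 mm. A picture is of the moment at which its call begins. There is no depth.
- r.close_job(): hands the job in, once; it reports no verdict.
The state is a dict: "time": time; "joint_positions": joint angles; "joint_vel": joint speeds; "joint_torque": joint torques, N m; "ee_pos": TCP position; "eef_rot": TCP orientation; "ft_force": force on the tool from outside, world axes, zero at the start; "torque": the same for the moment, N m; "width": finger opening in m.
Only numpy, scipy, OpenCV 4.12 (cv2) and the standard library are available. Lean on these libraries where they do the work, as an engineer would, in place of code of your own. Each camera call takes 0.05 s, during which the arm holds its last target.

## Working session

There is one attempt and no reset: what is moved stays moved. The work goes in short steps, Python scripts to look and compute and a tool call to move; the robot and the scene stay as the last step left them, time stands still between calls to the robot, and variables do not carry over. Pictures are saved under pics/ and viewed, and the job is handed in when it is done.

Besides the shell and the picture viewer there is one more tool, called after "Emit:" as name(argument=value, ...) on one line, values as JSON. step_arm: Moves the arm, as the interface text tells. Its arguments: {"type":"object","properties":{"increments":{"type":"array"},"hand":{"type":"number"},"grip_force":{"type":"number"}},"required":["increments"]}

```bash
ls; mkdir -p pics; python3 - <<'E'
from bench import r
import cv2,numpy as np
s=r.read_state();print({k:np.round(v,4).tolist() for k,v in s.items()})
for n in ["scene","side","wrist"]:
    c=r.camera(n);cv2.imwrite(f"pics/{n}0.png",c["pixels"]);print(n,c["camera_matrix"],c["k1"],np.round(c["extrinsics"],4))
E
```

```text
pics
{'time': 0.0, 'joint_positions': [-1.1566, 0.3329, -0.0647, 1.4609, 0.0216, 1.3499, -0.0885], 'joint_vel': [0.0034, -0.0002, -0.0009, 0.0008, 0.0008, -0.0015, 0.0007], 'joint_torque': [-0.0004, -62.3255, 0.0244, -38.9898, -0.0615, 0.04, 0.0001], 'ee_pos': [0.2642, 0.566, 0.2218], 'eef_rot': [0.2167, 0.9762, -0.0007, -0.0001], 'ft_force': [-0.2735, -0.3236, -0.4219], 'torque': [0.0058, 0.0348, -0.0118], 'width': 0.0872}
scene [[458.28758969   0.         274.44589323]
 [  0.         458.28758969 211.2355105 ]
 [  0.           0.           1.        ]] -0.047111653720446484 [[ 0.6698 -0.6285  0.3954  0.9551]
 [ 0.7424  0.5768 -0.3409 -0.3692]
 [-0.0138  0.5219  0.8529  0.967 ]
 [ 0.      0.      0.      1.    ]]
side [[444.12644216   0.         279.66510967]
 [  0.         444.12644216 209.92200453]
 [  0.           0.           1.        ]] -0.09671950148088439 [[ 0.7278  0.4477 -0.5194 -0.0353]
 [-0.6854  0.4517 -0.5711 -0.6131]
 [-0.021   0.7717  0.6356  0.7191]
 [ 0.      0.      0.      1.    ]]
wrist [[352.05897298   0.         284.10366044]
 [  0.         352.05897298 210.92966214]
 [  0.           0.           1.        ]] -0.033469165788821156 [[ 0.4229 -0.8679 -0.2606  0.1927]
 [ 0.9062  0.4046  0.123   0.5995]
 [-0.0013 -0.2881  0.9576  0.3835]
 [ 0.      0.      0.      1.    ]]
```

View pics/scene0.png

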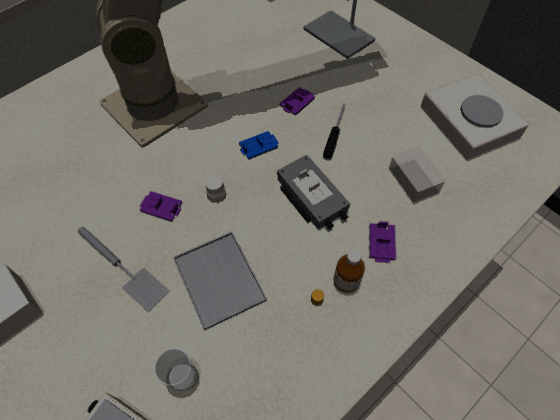

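View pics/side0.png

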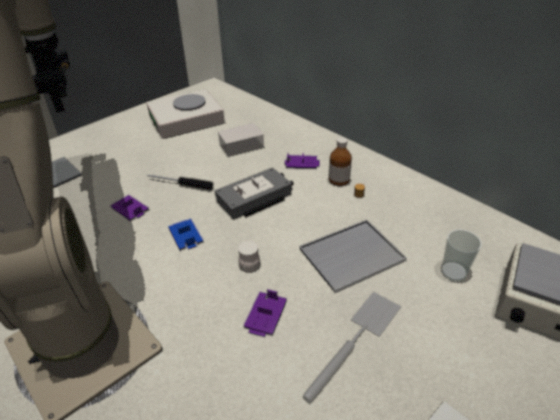

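View pics/wrist0.png

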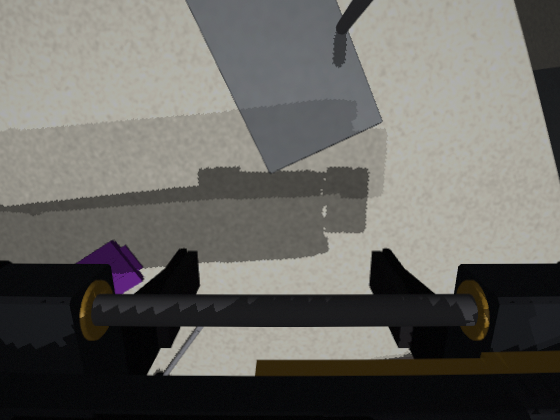

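The scene view shows five cover-shaped things: white in the grey meter (314,187), blue (259,145), and purple at (297,100), (161,206) and (382,240). The white one, seated in the meter, is the one described. The tray is at (220,279). Next is a close crop to check this.

```bash
cat > h.py <<'E'
import numpy as np,cv2
def und(c,uv):
    K=c["camera_matrix"];uv=np.atleast_2d(np.float64(uv)).reshape(-1,1,2)
    return cv2.undistortPoints(uv,K,np.array([c["k1"],0,0,0.]))[:,0]
def ray(c,uv):
    p=und(c,uv);E=c["extrinsics"]
    d=np.c_[p[:,0],-p[:,1],-np.ones(len(p))]@E[:3,:3].T
    return E[:3,3],d
def onz(c,uv,z):
    o,d=ray(c,uv);return o+d*((z-o[2])/d[:,2])[:,None]
def proj(c,P):
    P=np.atleast_2d(P);E=c["extrinsics"];q=(P-E[:3,3])@E[:3,:3]
    q=q*[1,-1,-1]
    return cv2.projectPoints(q,np.zeros(3),np.zeros(3),c["camera_matrix"],np.array([c["k1"],0,0,0.]))[0][:,0]
E
python3 - <<'E'
import cv2
a=cv2.imread("pics/scene0.png")[145:240,265:365];b=cv2.imread("pics/side0.png")[160:225,205:305]
cv2.imwrite("pics/cropS.png",cv2.resize(a,None,fx=6,fy=6,interpolation=2))
cv2.imwrite("pics/cropD.png",cv2.resize(b,None,fx=7,fy=7,interpolation=2))
E
```

```text
(no output)
```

View pics/cropS.png

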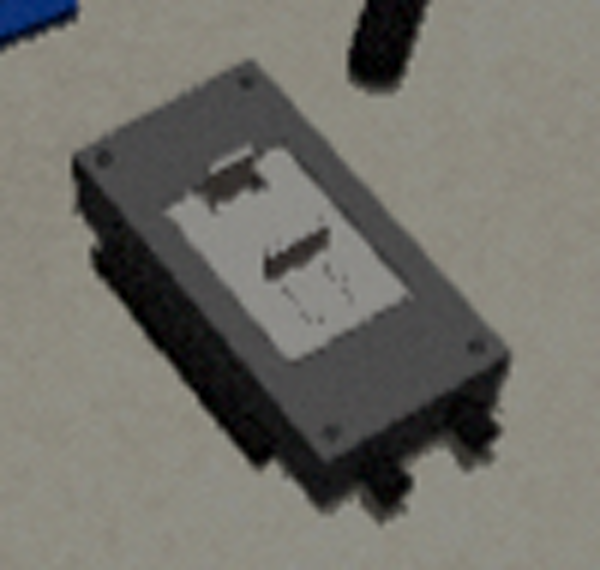

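View pics/cropD.png

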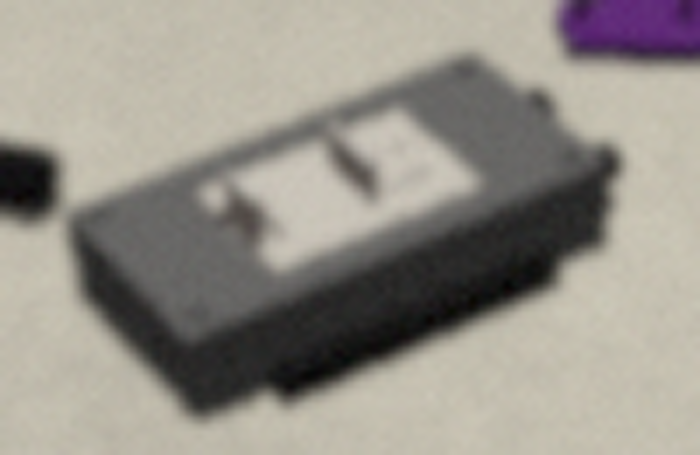

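The crop shows a white cover in the grey meter. The tab is at crop (225,175), towards the robot, and the rib is at (297,250). Next I measure the poses of the meter and tray.

```bash
python3 - <<'E'
from bench import r
from h import *
S=r.camera("scene");D=r.camera("side")
def show(n,c,uv,z):
    P=onz(c,uv,z);print(n,np.round(P[:,:2],4).tolist(),"ctr",np.round(P.mean(0)[:2],4))
    d=(P[2]+P[3]-P[0]-P[1])[:2];e=(P[1]+P[2]-P[0]-P[3])[:2];print("  yaw deg",np.degrees(np.arctan2(d[1],d[0])),"len",np.linalg.norm(d)/2,np.linalg.norm(e)/2, "y-dir",np.degrees(np.arctan2(e[1],e[0])))
ms=np.array([(75,158),(252,62),(510,355),(328,458)])/6+[265-.4,145-.4]
cs=np.array([(167,210),(283,148),(412,297),(292,360)])/6+[265-.4,145-.4]
show("meterS",S,ms,.039);show("coverS",S,cs,.039)
md=np.array([(190,345),(72,222),(472,55),(612,170)])/7+[205-.4,160-.4]
cd=np.array([(275,275),(195,190),(402,105),(482,185)])/7+[205-.4,160-.4]
show("meterD",D,md,.039);show("coverD",D,cd,.039)
for n,c in(("s",S),("d",D)):
    g=c["pixels"]
    x0,y0,x1,y1=(165,225,275,335) if n=="s" else(290,210,415,295)
    cv2.imwrite(f"pics/tray{n}.png",cv2.resize(g[y0:y1,x0:x1],None,fx=5,fy=5,interpolation=2))
E
```

```text
meterS [[0.4414, 0.086], [0.455, 0.176], [0.6311, 0.1484], [0.6156, 0.0612]] ctr [0.5358 0.1179]
  yaw deg -8.521146878960767 len 0.1771332976002555 0.08973354822409269 y-dir 80.70563715744387
coverS [[0.4868, 0.0961], [0.4965, 0.1537], [0.5853, 0.1395], [0.5739, 0.0826]] ctr [0.5356 0.118 ]
  yaw deg -8.928618803593269 len 0.08897598134512587 0.058192094302666204 y-dir 79.58307338962481
meterD [[0.4405, 0.0827], [0.4541, 0.169], [0.6306, 0.1453], [0.616, 0.0525]] ctr [0.5353 0.1124]
  yaw deg -8.693262669363339 len 0.17808708933468909 0.09062950962183448 y-dir 81.05619603303688
coverD [[0.4867, 0.0922], [0.4983, 0.1524], [0.5888, 0.1391], [0.5755, 0.0797]] ctr [0.5373 0.1158]
  yaw deg -8.178928876184537 len 0.09051906184979948 0.0611280491353906 y-dir 78.28790009780211
```

View pics/trays.png

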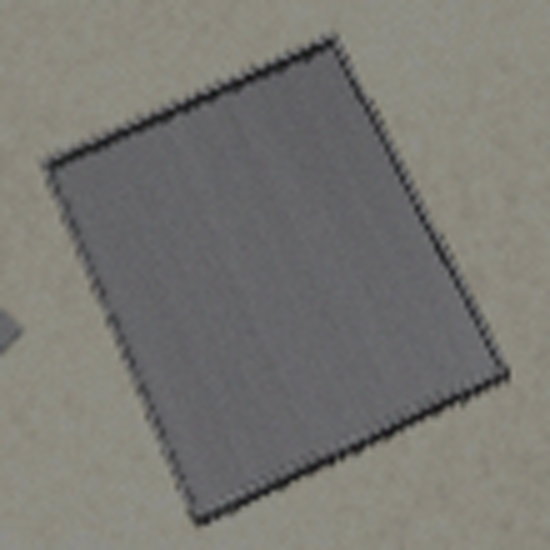

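View pics/trayd.png

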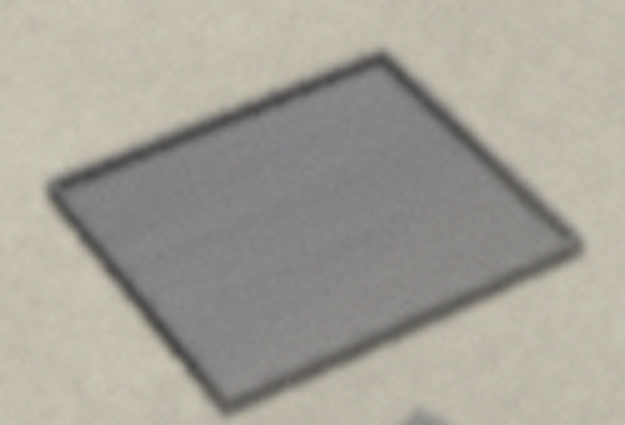

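```bash
cat >> h.py <<'E'
from scipy.spatial.transform import Rotation as Ro
CY=np.radians(-8.6)
def Rdown(yaw,tilt=0.):
    # tool y = object x at yaw, tool x = object y, z down; tilt: object rotated about its y axis so -x end rises
    O=Ro.from_euler('z',yaw)*Ro.from_euler('y',tilt)
    return O*Ro.from_matrix(np.array([[0,1,0],[1,0,0],[0,0,-1.]]).T)
def go(s,p,R):
    R0=Ro.from_quat(s["eef_rot"]);d=R0.inv().apply(np.array(p)-s["ee_pos"]);w=(R0.inv()*R).as_rotvec()
    print("shift",np.round(d,4).tolist(),"turn",np.round(w,4).tolist())
E
python3 - <<'E'
from bench import r
from h import *
S=r.camera("scene");D=r.camera("side")
def show(n,c,uv,z):
    P=onz(c,uv,z);print(n,np.round(P[:,:2],4).tolist(),"ctr",np.round(P.mean(0)[:2],4))
    d=(P[2]+P[3]-P[0]-P[1])[:2];e=(P[1]+P[2]-P[0]-P[3])[:2];print("  yaw deg",np.degrees(np.arctan2(d[1],d[0])),"len",np.linalg.norm(d)/2,np.linalg.norm(e)/2, "y-dir",np.degrees(np.arctan2(e[1],e[0])))
show("trayS",S,np.array([(47,165),(335,40),(508,375),(198,520)])/5+[165-.4,225-.4],.012)
show("trayD",D,np.array([(225,410),(52,185),(382,55),(580,245)])/5+[290-.4,210-.4],.012)
go(r.read_state(),[.536,.117,.20],Rdown(CY))
E
```

```text
trayS [[0.4486, -0.2431], [0.4877, -0.1026], [0.6686, -0.1527], [0.6285, -0.2933]] ctr [ 0.5583 -0.1979]
  yaw deg -15.546518971338529 len 0.18724884276712153 0.14599658648543432 y-dir 74.2648830078408
trayD [[0.4421, -0.2488], [0.4854, -0.106], [0.6635, -0.1552], [0.6243, -0.2971]] ctr [ 0.5538 -0.2018]
  yaw deg -15.13799176001108 len 0.18662303747903838 0.14818865295606284 y-dir 73.82880335191479
shift [-0.4362, -0.2922, 0.0225] turn [-0.0002, 0.0002, 1.2841]
```

Emit:
step_arm(increments=[[[-0.436, -0.292, 0.02], [0, 0, 1.284]], [[-0.436, -0.292, 0.02], [0, 0, 1.284]], [[-0.436, -0.292, 0.02], [0, 0, 1.284]], [[-0.436, -0.292, 0.02], [0, 0, 1.284]], [[-0.436, -0.292, 0.02], [0, 0, 1.284]]], hand=-1, grip_force=6)

```text
time: 0.85
ee_pos: [0.3944, 0.3507, 0.2131]
eef_rot: [0.562, 0.827, 0.0, -0.0]
ft_force: [1.6, 0.1, 0.1]
width: 0.087
```

```bash
python3 - <<'E'
from bench import r
from h import *
go(r.read_state(),[.536,.117,.20],Rdown(CY))
E
```

```text
shift [-0.2695, 0.0454, 0.0131] turn [0.0003, -0.0005, 0.528]
```

Emit:
step_arm(increments=[[[-0.27, 0.045, 0.013], [0, 0, 0.528]], [[-0.27, 0.045, 0.013], [0, 0, 0.528]], [[-0.27, 0.045, 0.013], [0, 0, 0.528]], [[-0.27, 0.045, 0.013], [0, 0, 0.528]], [[-0.27, 0.045, 0.013], [0, 0, 0.528]]])

```text
time: 1.35
ee_pos: [0.5232, 0.1368, 0.2015]
eef_rot: [0.759, 0.651, 0.001, -0.0]
ft_force: [0.3, -0.2, -1.2]
width: 0.0865
```

Emit:
step_arm(increments=[[[-0.01, 0, 0], [0, 0, 0]], [[-0.01, 0, 0], [0, 0, 0]]])

```text
time: 1.55
ee_pos: [0.522, 0.1245, 0.2016]
eef_rot: [0.76, 0.649, 0.001, 0.0]
ft_force: [-0.3, 0.7, -0.8]
width: 0.0868
```

```bash
python3 - <<'E'
from bench import r
from h import *
s=r.read_state();print(s["time"],s["ee_pos"]);go(s,[.536,.117,.20],Rdown(CY))
for n in("wrist","side"): cv2.imwrite(f"pics/{n}1.png",r.camera(n)["pixels"])
E
```

```text
1.55 [0.5220049  0.12454566 0.20158042]
shift [-0.0053, 0.015, 0.0016] turn [0.0008, -0.0007, -0.0073]
```

View pics/wrist1.png

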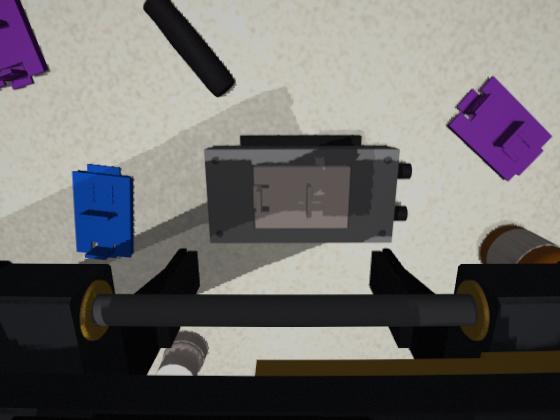

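View pics/side1.png

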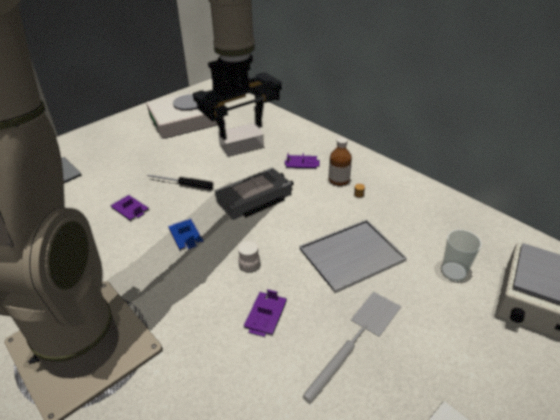

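The wrist view shows the meter at (205–397,148–242) and the cover at (253–350,166–228), with the tab near (262,198) and the rib near (309,200). I'll enlarge this to measure.

```bash
python3 - <<'E'
from bench import r
from h import *
c=r.camera("wrist");g=c["pixels"][135:255,195:405]
cv2.imwrite("pics/w1c.png",cv2.resize(np.clip(g*1.6,0,255).astype('u1'),None,fx=3.8,fy=3.8,interpolation=2))
def show(n,uv,z):
    P=onz(c,uv,z);d=(P[2]+P[3]-P[0]-P[1])[:2];print(n,np.round(P.mean(0)[:2],4),np.degrees(np.arctan2(d[1],d[0])),np.linalg.norm(d)/2,np.linalg.norm((P[1]-P[0])))
show("cover",[(254,228),(253,166),(350,166),(350,228)],.039)
show("meter",[(208,242),(206,148),(397,149),(394,242)],.039)
E
```

```text
cover [0.5373 0.1208] -8.695170328228384 0.0918779160095619 0.06083694487298329
meter [0.5371 0.1216] -8.839600116366924 0.17967366959260192 0.09221906821869258
```

View pics/w1c.png

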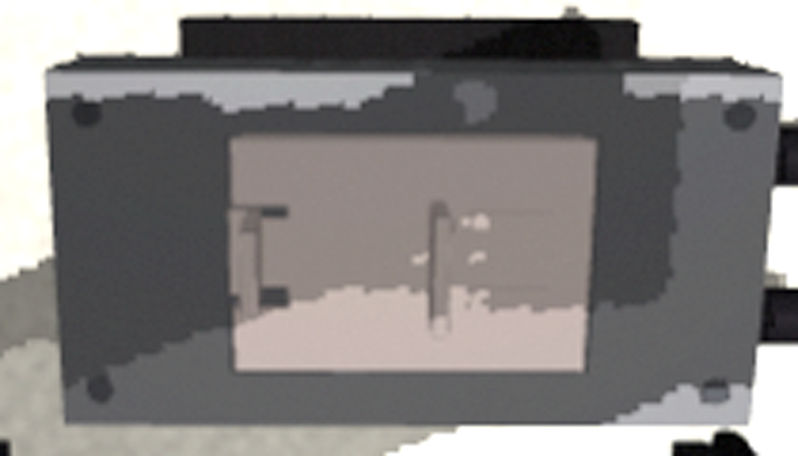

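```bash
python3 - <<'E'
from bench import r
from h import *
c=r.camera("wrist");C=np.array([.5368,.1185,.039]);R=Ro.from_euler('z',np.radians(-8.7))
f=lambda p,z:print(p,z,np.round(R.inv().apply(onz(c,np.array(p)/3.8+[194.6,134.6],z)-C)*1e3,1).tolist())
f([(430,205),(450,205),(430,335),(450,335)],.057)
f([(232,210),(262,215),(238,310),(262,310)],.057)
f([(430,205),(450,205),(430,335),(450,335)],.039)
f([(232,210),(262,215),(238,310),(262,310)],.039)
print(np.round(R.inv().apply(c["extrinsics"][:3,3]-C),3))
S=r.camera("scene")
E
```

```text
[(430, 205), (450, 205), (430, 335), (450, 335)] 0.057 [[4.2, 16.1, 18.0], [8.9, 16.1, 18.0], [4.9, -16.1, 18.0], [9.7, -16.1, 18.0]]
[(232, 210), (262, 215), (238, 310), (262, 310)] 0.057 [[-42.3, 14.8, 18.0], [-35.2, 13.6, 18.0], [-41.4, -9.8, 18.0], [-35.6, -9.8, 18.0]]
[(430, 205), (450, 205), (430, 335), (450, 335)] 0.039 [[5.5, 11.9, -0.0], [10.5, 11.9, -0.0], [6.2, -22.1, -0.0], [11.3, -22.1, -0.0]]
[(232, 210), (262, 215), (238, 310), (262, 310)] 0.039 [[-43.7, 10.6, -0.0], [-36.3, 9.3, -0.0], [-42.8, -15.5, -0.0], [-36.7, -15.5, -0.0]]
[-0.017  0.087  0.324]
```

```bash
python3 - <<'E'
from bench import r
from h import *
s=r.read_state();R=Ro.from_quat(s["eef_rot"])
P=np.array([s["ee_pos"]+R.apply([x,y,z]) for z in(0,-.019) for y in(-.0435,.0435) for x in (0,)])
for n in("wrist","side","scene"):
    c=r.camera(n);q=proj(c,P);print(n,np.round(q).tolist())
    g=c["pixels"].copy()
    for a in q: cv2.circle(g,tuple(int(round(v)) for v in a),1,(0,0,255),-1)
    m=q.mean(0).astype(int);h=90 if n=="wrist" else 45
    w=200 if n=="wrist" else 60
    g=g[max(0,m[1]-h):m[1]+h,max(0,m[0]-w):m[0]+w];k=700/g.shape[1]
    cv2.imwrite(f"pics/tip_{n}.png",cv2.resize(g,None,fx=k,fy=k,interpolation=2))
E
```

```text
wrist [[198.0, 268.0], [370.0, 268.0], [188.0, 287.0], [380.0, 287.0]]
side [[224.0, 137.0], [256.0, 126.0], [223.0, 130.0], [255.0, 119.0]]
scene [[304.0, 125.0], [328.0, 150.0], [304.0, 119.0], [329.0, 145.0]]
```

View pics/tip_wrist.png

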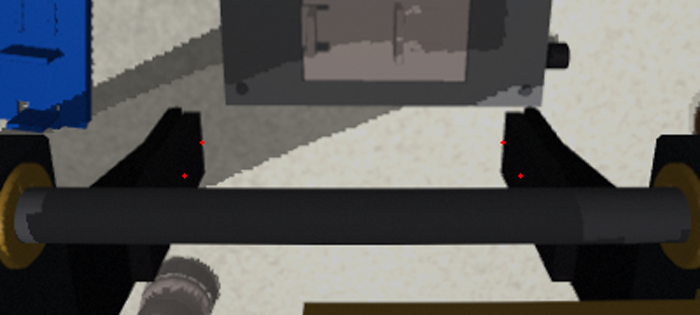

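View pics/tip_side.png

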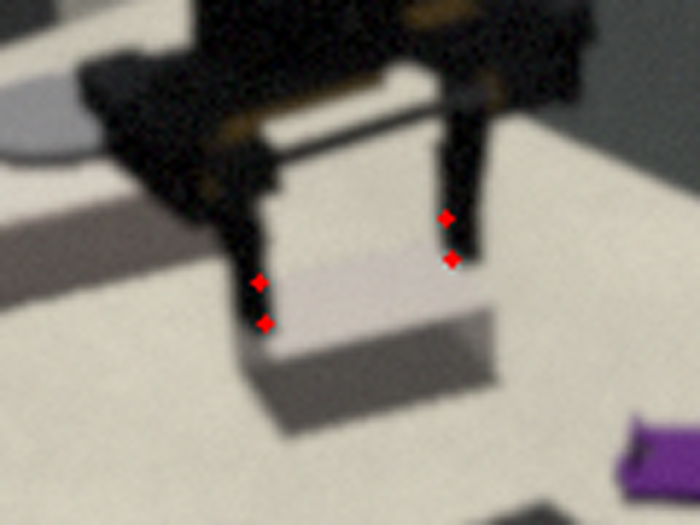

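View pics/tip_scene.png

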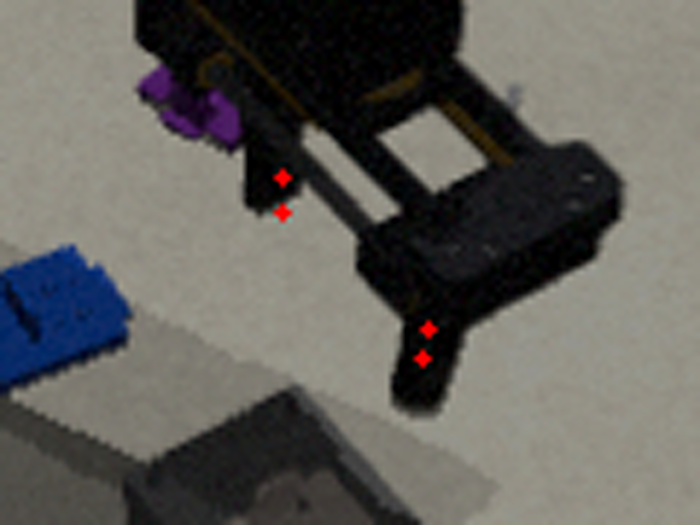

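```bash
cat >> h.py <<'E'
C=np.array([.5368,.1185,.039]);CY=np.radians(-8.7);RC=Ro.from_euler('z',CY)
E
python3 - <<'E'
from bench import r
from h import *
s=r.read_state();go(s,C+RC.apply([-.0165,0,.031]),Rdown(CY))
E
```

```text
shift [-0.0072, 0.0001, 0.1316] turn [0.0008, -0.0013, 0.0006]
```

Emit:
step_arm(increments=[[[-0.007, 0, 0.04], [0.001, -0.001, 0]], [[-0.007, 0, 0.08], [0.001, -0.001, 0]], [[-0.007, 0, 0.115], [0.001, -0.001, 0]], [[-0.007, 0, 0.131], [0.001, -0.001, 0]], [[-0.007, 0, 0.131], [0.001, -0.001, 0]]], hand=-0.47)

```text
time: 2.45
ee_pos: [0.5187, 0.1211, 0.0682]
eef_rot: [0.758, 0.652, -0.002, -0.001]
ft_force: [0.1, 0.2, 0.6]
width: 0.0655
```

```bash
python3 - <<'E'
from bench import r
from h import *
s=r.read_state();go(s,C+RC.apply([-.0165,0,.005]),Rdown(CY));print(s["width"],s["ft_force"])
c=r.camera("wrist");cv2.imwrite("pics/w2.png",np.clip(c["pixels"]*1.6,0,255).astype('u1'))
c=r.camera("side");cv2.imwrite("pics/s2.png",cv2.resize(c["pixels"][120:230,190:320],None,fx=5,fy=5,interpolation=2))
E
```

```text
shift [0.0002, 0.0019, 0.0242] turn [-0.0041, 0.0022, 0.0013]
0.06551017357392963 [0.07865686 0.17153384 0.55425246]
```

View pics/w2.png

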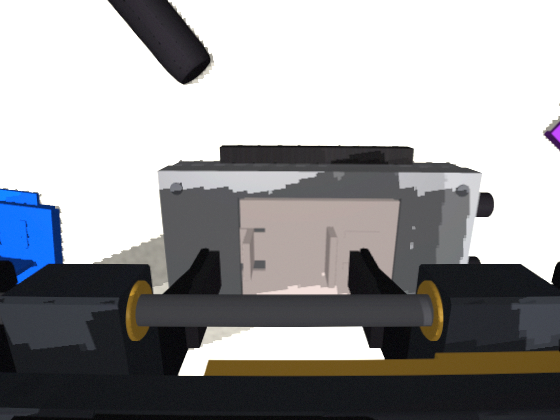

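View pics/s2.png

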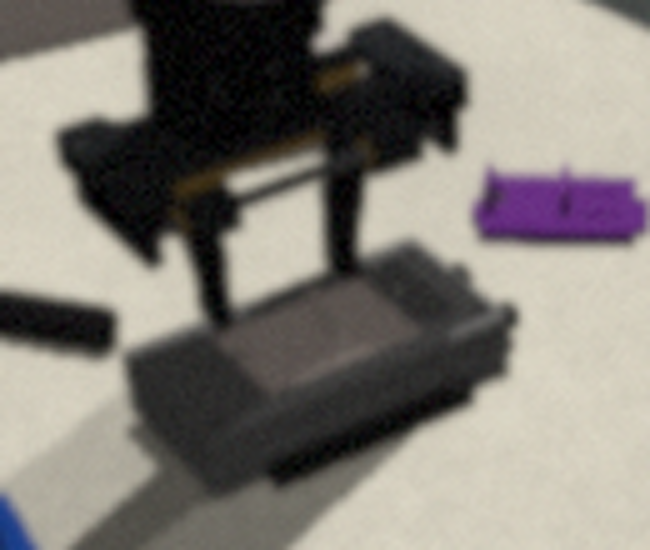

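```bash
python3 - <<'E'
from bench import r
from h import *
c=r.camera("wrist");g=c["pixels"][185:305,195:415]
cv2.imwrite("pics/w2c.png",cv2.resize(np.clip(g*2.2,0,255).astype('u1'),None,fx=3.6,fy=3.6,interpolation=2))
f=lambda p,z:print(p,z,np.round(RC.inv().apply(onz(c,np.array(p),z)-C)*1e3,1).tolist())
f([(240,198),(400,198),(240,285),(160,168),(478,172)],.039)
s=r.read_state();R=Ro.from_quat(s["eef_rot"])
print(proj(c,[s["ee_pos"]+R.apply([.0095,y,0]) for y in(-.0328,.0328)]),RC.inv().apply(s["ee_pos"]-C))
E
```

```text
[(240, 198), (400, 198), (240, 285), (160, 168), (478, 172)] 0.039 [[-41.4, 28.9, 0.0], [49.9, 29.0, 0.0], [-43.3, -26.3, 0.0], [-85.4, 46.2, 0.0], [92.8, 44.2, 0.0]]
[[218.70345541 251.11404272]
 [351.08463223 251.14570798]] [-0.01590196  0.00078621  0.03276989]
```

View pics/w2c.png

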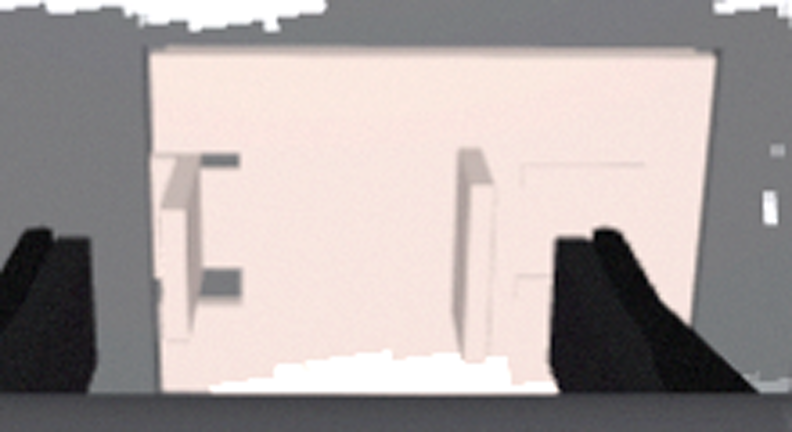

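```bash
python3 - <<'E'
from bench import r
from h import *
for i in range(2):
    c=r.camera("wrist");g=c["pixels"];s=r.read_state()
    print(s["time"],s["ee_pos"],np.linalg.norm(s["joint_vel"]),c["extrinsics"][:3,3],Ro.from_matrix(c["extrinsics"][:3,:3]).as_rotvec())
cv2.imwrite("pics/w3.png",cv2.resize(np.clip(g[140:310,150:490]*2.2,0,255).astype('u1'),None,fx=2.35,fy=2.35,interpolation=2))
f=lambda p,z:print(p,z,np.round(RC.inv().apply(onz(c,np.array(p),z)-C)*1e3,1).tolist())
f([(240,198),(400,198),(240,285),(160,168),(478,172)],.039)
E
```

```text
2.65 [0.52139396 0.1217243  0.07200996] 0.005848850732149214 [0.53270487 0.19944668 0.23357198] [-0.2899053   0.01959187 -0.15010767]
2.7 [0.5213511  0.12168389 0.07199607] 0.006747928616019847 [0.53279703 0.19942063 0.23382309] [-0.28956487  0.01910108 -0.15025142]
[(240, 198), (400, 198), (240, 285), (160, 168), (478, 172)] 0.039 [[-40.8, 29.0, 0.0], [50.9, 29.0, 0.0], [-42.8, -26.4, 0.0], [-85.0, 46.3, 0.0], [94.1, 44.3, 0.0]]
```

View pics/w3.png

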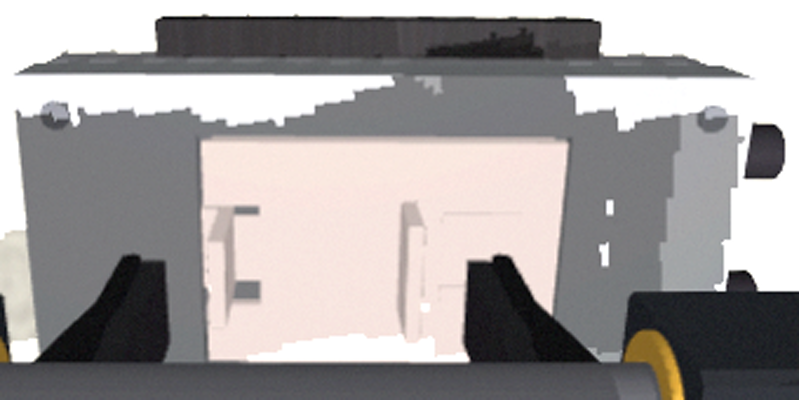

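```bash
python3 - <<'E'
from bench import r
from h import *
c=r.camera("wrist");s=r.read_state()
f=lambda p,z:print(p,z,np.round(RC.inv().apply(onz(c,np.array(p)/2.35+[149.8,139.8],z)-C)*1e3,1).tolist())
f([(202,138),(570,138),(208,360),(557,300)],.039)
f([(16,75),(750,75)],.037)
f([(400,205),(418,205),(410,225),(425,225)],.057)
f([(205,208),(234,208),(210,240),(225,240)],.057)
f([(208,325),(222,325),(407,340),(424,340)],.039)
print(RC.inv().apply(s["ee_pos"]-C),s["width"])
go(s,C+RC.apply([-.0155,0,.005]),Rdown(CY))
E
```

```text
[(202, 138), (570, 138), (208, 360), (557, 300)] 0.039 [[-43.2, 28.6, 0.0], [46.5, 28.7, 0.0], [-44.0, -32.0, 0.0], [47.0, -14.7, 0.0]]
[(16, 75), (750, 75)] 0.037 [[-87.9, 43.8, -2.0], [89.9, 44.0, -2.0]]
[(400, 205), (418, 205), (410, 225), (425, 225)] 0.057 [[3.4, 17.7, 18.0], [7.5, 17.7, 18.0], [5.9, 12.8, 18.0], [9.3, 12.8, 18.0]]
[(205, 208), (234, 208), (210, 240), (225, 240)] 0.057 [[-40.7, 17.0, 18.0], [-34.1, 17.0, 18.0], [-39.8, 9.2, 18.0], [-36.4, 9.2, 18.0]]
[(208, 325), (222, 325), (407, 340), (424, 340)] 0.039 [[-43.6, -21.7, 0.0], [-40.0, -21.7, 0.0], [8.4, -26.1, 0.0], [12.9, -26.1, 0.0]]
[-0.0158726   0.0007725   0.03282561] 0.06417585790860628
shift [-0.0008, 0.0003, 0.0278] turn [0.0015, -0.0016, 0.0007]
```

Emit:
step_arm(increments=[[[-0.002, 0.0005, 0.01], [0.0015, -0.0015, 0]], [[-0.002, 0.0005, 0.02], [0.0015, -0.0015, 0]], [[-0.002, 0.0005, 0.028], [0.0015, -0.0015, 0]], [[-0.002, 0.0005, 0.028], [0.0015, -0.0015, 0]], [[-0.002, 0.0005, 0.028], [0.0015, -0.0015, 0]]], hand=-0.33, grip_force=4)

```text
time: 3.25
ee_pos: [0.5213, 0.1194, 0.0435]
eef_rot: [0.758, 0.652, -0.0, -0.0]
ft_force: [0.0, 0.9, 0.4]
width: 0.058
```

Emit:
step_arm(increments=[[[0, 0, 0], [0, 0, 0]], [[0, 0, 0], [0, 0, 0]]])

```text
time: 3.45
ee_pos: [0.5215, 0.1195, 0.0437]
eef_rot: [0.759, 0.652, -0.0, -0.0]
ft_force: [0.2, 0.3, -0.0]
width: 0.0582
```

```bash
cat > look.py <<'E'
from bench import r
from h import *
import sys
n=sys.argv[1]
c=r.camera("wrist");g=c["pixels"];s=r.read_state()
cv2.imwrite(f"pics/w{n}.png",cv2.resize(np.clip(g[140:310,150:490]*2.2,0,255).astype('u1'),None,fx=2.35,fy=2.35,interpolation=2))
print(s["time"],"coverframe",np.round(RC.inv().apply(s["ee_pos"]-C)*1e3,2),"w",s["width"],"Fcover",np.round(RC.inv().apply(s["ft_force"]),2),"T",np.round(RC.inv().apply(s["torque"]),3), "rot",np.round((Ro.from_quat(s["eef_rot"]).inv()*Rdown(CY)).as_rotvec(),4))
E
python3 look.py 4
```

```text
3.5 coverframe [-15.31  -1.29   4.73] w 0.057917021212804724 Fcover [ 0.56  1.19 -0.07] T [-0.038  0.05  -0.036] rot [-0.0002  0.0002  0.0006]
```

View pics/w4.png

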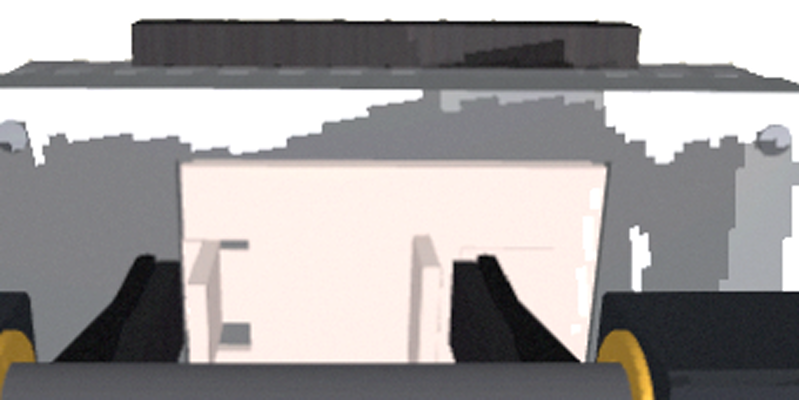

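Emit:
step_arm(increments=[[[0, 0, 0], [0, 0, 0]], [[0, 0, 0], [0, 0, 0]]], hand=-0.24, grip_force=4)

```text
time: 3.7
ee_pos: [0.5216, 0.1196, 0.0439]
eef_rot: [0.758, 0.652, 0.0, 0.0]
ft_force: [0.3, 0.3, -0.1]
width: 0.0548
```

```bash
python3 look.py 5
```

```text
3.75 coverframe [-15.25  -1.25   4.85] w 0.05427032652206045 Fcover [ 0.06 -0.26 -0.43] T [-0.093  0.086 -0.037] rot [-0.      0.0001  0.0006]
```

Emit:
step_arm(increments=[[[0, 0, 0], [0, 0, 0]], [[0, 0, 0], [0, 0, 0]]], hand=-0.2)

```text
time: 3.95
ee_pos: [0.5216, 0.1196, 0.0439]
eef_rot: [0.758, 0.652, -0.0, 0.0]
ft_force: [0.4, -0.2, -0.7]
width: 0.0522
```

Emit:
step_arm(increments=[[[0, 0, 0], [0, 0, 0]], [[0, 0, 0], [0, 0, 0]]], hand=-0.17)

```text
time: 4.15
ee_pos: [0.5214, 0.1196, 0.0439]
eef_rot: [0.758, 0.652, -0.0, -0.0]
ft_force: [-0.8, -0.1, 1.0]
width: 0.0514
```

```bash
python3 look.py 6
```

```text
4.2 coverframe [-15.33  -1.24   4.87] w 0.05077671661083571 Fcover [-0.69 -0.06  0.63] T [-0.079  0.262 -0.021] rot [-0.0002  0.0001  0.0007]
```

View pics/w6.png

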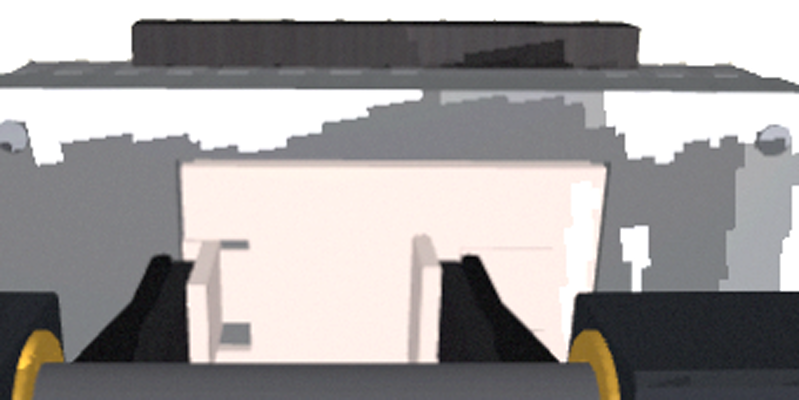

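The image shows both pads now about touching, the left at (190,300) on the tab and the right at (440,300) on the rib, with an opening of 51 mm.

Emit:
step_arm(increments=[[[0, 0, 0], [0, 0, 0]], [[0, 0, 0], [0, 0, 0]], [[0, 0, 0], [0, 0, 0]]], hand=-0.14, grip_force=5)

```text
time: 4.5
ee_pos: [0.5215, 0.1196, 0.0439]
eef_rot: [0.758, 0.652, -0.0, -0.0]
ft_force: [-0.3, 0.1, -0.9]
width: 0.0503
```

```bash
python3 look.py 7
```

```text
4.55 coverframe [-15.31  -1.22   4.87] w 0.049576771927397505 Fcover [-0.97  0.07  0.46] T [-0.071  0.049 -0.018] rot [-0.0001  0.0001  0.0007]
```

Emit:
step_arm(increments=[[[0, 0.0003, 0], [0, 0, 0]], [[0, 0.0006, 0], [0, 0, 0]], [[0, 0.0006, 0], [0, 0, 0]]], hand=-0.1, grip_force=8)

```text
time: 4.85
ee_pos: [0.5222, 0.1195, 0.0439]
eef_rot: [0.759, 0.652, -0.0, 0.0]
ft_force: [-0.6, -1.2, -0.3]
width: 0.0478
```

```bash
python3 look.py 8
```

```text
4.9 coverframe [-14.62  -1.23   4.88] w 0.04810967496329623 Fcover [-0.79  0.36 -0.08] T [-0.093  0.041 -0.017] rot [-0.      0.0001  0.0007]
```

View pics/w8.png

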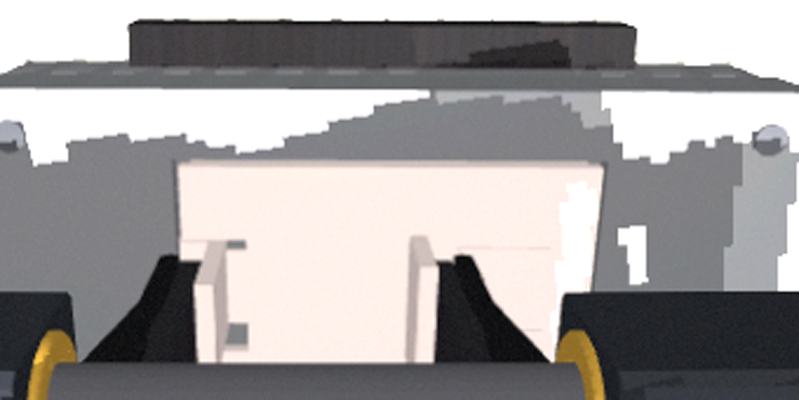

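Emit:
step_arm(increments=[[[0, 0.0005, 0], [0, 0, 0]], [[0, 0.001, 0], [0, 0, 0]], [[0, 0.001, 0], [0, 0, 0]]], hand=-0.06, grip_force=13)

```text
time: 5.2
ee_pos: [0.5231, 0.1194, 0.0439]
eef_rot: [0.758, 0.652, -0.0, -0.0]
ft_force: [-1.5, -0.0, 1.2]
width: 0.0464
```

```bash
python3 look.py 9
```

```text
5.25 coverframe [-13.7   -1.23   4.85] w 0.0465467438266107 Fcover [0.05 0.66 1.22] T [-0.107  0.323  0.012] rot [-0.0002  0.0001  0.0006]
```

Emit:
step_arm(increments=[[[0, 0.0003, 0], [0, 0, 0]], [[0, 0.0006, 0], [0, 0, 0]], [[0, 0.0006, 0], [0, 0, 0]]], hand=-0.03, grip_force=16.5)

```text
time: 5.55
ee_pos: [0.5237, 0.1193, 0.0439]
eef_rot: [0.758, 0.652, -0.0, -0.0]
ft_force: [-1.1, 0.4, 0.7]
width: 0.0452
```

```bash
python3 look.py 10
```

```text
5.6 coverframe [-13.09  -1.22   4.87] w 0.04535802215626899 Fcover [-0.85  0.22  0.99] T [-0.066  0.289  0.004] rot [-0.0002  0.0001  0.0007]
```

View pics/w10.png

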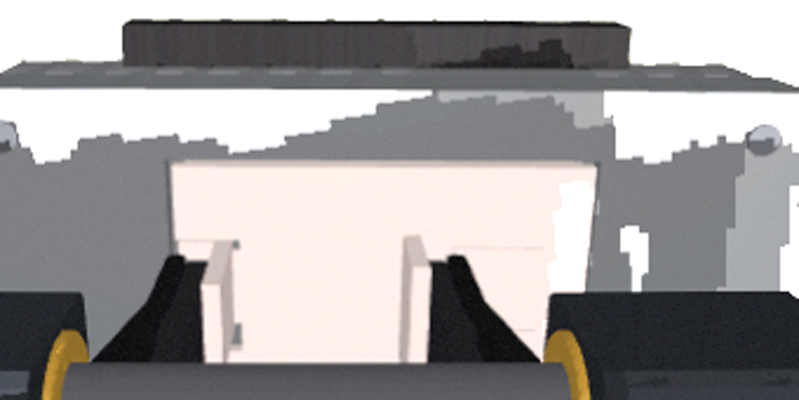

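Emit:
step_arm(increments=[[[0, 0.0003, 0], [0, 0, 0]], [[0, 0.0003, 0], [0, 0, 0]], [[0, 0.0003, 0], [0, 0, 0]]], hand=0.0, grip_force=16.5)

```text
time: 5.9
ee_pos: [0.5241, 0.1192, 0.0439]
eef_rot: [0.759, 0.652, 0.0, 0.0]
ft_force: [0.1, 0.0, -0.4]
width: 0.0441
```

```bash
python3 look.py 11
```

```text
5.95 coverframe [-12.66  -1.19   4.89] w 0.044106791400981636 Fcover [ 0.64 -0.07  0.03] T [-0.052  0.015 -0.031] rot [0.0001 0.0001 0.0007]
```

Emit:
step_arm(increments=[[[0, 0.0001, -0.0006], [0.0105, 0, 0]], [[0, 0.0003, -0.0012], [0.021, 0, 0]], [[0, 0.0004, -0.0018], [0.0314, 0, 0]], [[0, 0.0005, -0.0025], [0.0419, 0, 0]], [[0, 0.0007, -0.0031], [0.0524, 0, 0]]])

```text
time: 6.45
ee_pos: [0.5248, 0.119, 0.047]
eef_rot: [0.758, 0.651, -0.017, -0.02]
ft_force: [-0.4, 0.3, -0.3]
width: 0.0444
```

```bash
python3 look.py 12
```

```text
6.5 coverframe [-11.66  -1.29   8.1 ] w 0.04410867105748933 Fcover [-0.11 -0.06 -1.32] T [-0.102  0.031  0.005] rot [-0.0535  0.0001  0.0004]
```

View pics/w12.png

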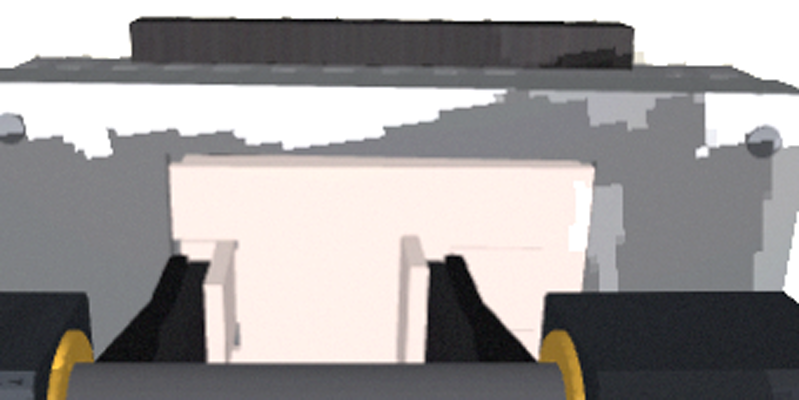

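The hook has let go: the cover follows the swing with only about 1 N at the wrist. I'll continue the swing.

```bash
cat > swing.py <<'E'
from bench import r
from h import *
import sys
s=r.read_state()
T0=np.array([-12.66,-1.2,4.89]);P=np.array([46.3,-1.2,-7.])
for a in sys.argv[1:]:
    th,pull=map(float,a.split(','));Ry=Ro.from_euler('y',th,degrees=True)
    p=P+Ry.apply(T0-P)+Ry.apply([-pull,0,0])
    go(s,C+RC.apply(p*1e-3),Rdown(CY,np.radians(th)))
E
python3 swing.py 3,0 4.5,0 6,0 7.5,0 9,0
```

```text
shift [0.0001, -0.0003, 0.0002] turn [-0.0012, 0.0001, 0.0004]
shift [0.0001, 0.0, -0.0014] turn [0.025, 0.0001, 0.0004]
shift [0.0001, 0.0004, -0.0029] turn [0.0512, 0.0001, 0.0004]
shift [0.0001, 0.0008, -0.0044] turn [0.0774, 0.0002, 0.0004]
shift [0.0001, 0.0013, -0.0059] turn [0.1036, 0.0002, 0.0004]
```

Emit:
step_arm(increments=[[[0, 0, -0.0014], [0.025, 0, 0]], [[0, 0.0004, -0.0029], [0.051, 0, 0]], [[0, 0.0008, -0.0044], [0.077, 0, 0]], [[0, 0.0013, -0.0059], [0.1036, 0, 0]], [[0, 0.0013, -0.0059], [0.1036, 0, 0]]])

```text
time: 7.0
ee_pos: [0.5265, 0.1187, 0.0527]
eef_rot: [0.756, 0.649, -0.052, -0.06]
ft_force: [-3.0, 0.6, 1.1]
width: 0.0439
```

```bash
python3 look.py 13;python3 swing.py 10.5,0 12,0 12.5,0
```

```text
7.05 coverframe [-10.24  -1.36  13.63] w 0.04374019307674982 Fcover [-2.41 -0.09  0.96] T [-0.137  0.334 -0.004] rot [-0.1578  0.0004  0.0002]
shift [0.0002, 0.0004, -0.0019] turn [0.0255, 0.0004, 0.0002]
shift [0.0002, 0.0008, -0.0034] turn [0.0516, 0.0004, 0.0002]
shift [0.0002, 0.0009, -0.0039] turn [0.0604, 0.0004, 0.0002]
```

View pics/w13.png

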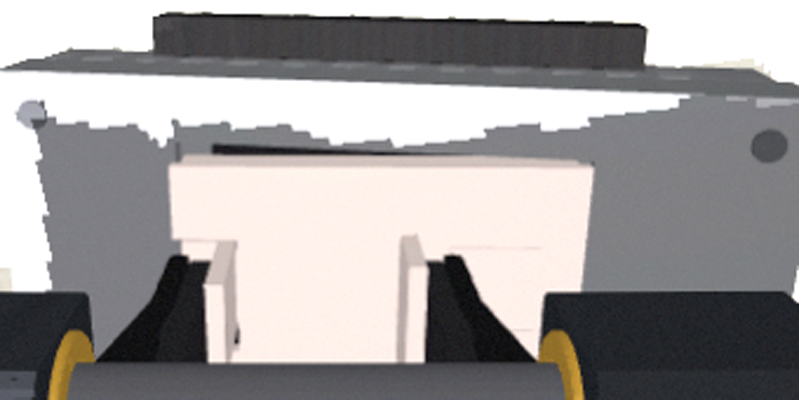

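The cover is tilting and the dark gap shows at (300,150). The −2.4 N along x means light contact at the +x edge, so I'll ease back slightly while finishing the tilt.

Emit:
step_arm(increments=[[[0, -0.0004, -0.001], [0.013, 0, 0]], [[0, -0.0002, -0.0019], [0.0255, 0, 0]], [[0, 0, -0.003], [0.045, 0, 0]], [[0, 0.0001, -0.0037], [0.0575, 0, 0]], [[0, 0.0001, -0.0037], [0.0575, 0, 0]]])

```text
time: 7.55
ee_pos: [0.5273, 0.1186, 0.0561]
eef_rot: [0.754, 0.648, -0.07, -0.082]
ft_force: [-1.1, 0.3, -1.0]
width: 0.0438
```

```bash
python3 look.py 14;python3 swing.py 12.3,2 12.3,5 12.3,10 12.3,16 12.3,20
```

```text
7.6 coverframe [-9.47 -1.39 17.09] w 0.04394661027367497 Fcover [-0.93  1.3  -0.84] T [-0.064 -0.086  0.049] rot [-0.2156  0.0006  0.    ]
shift [0.0002, -0.0013, -0.0002] turn [-0.001, 0.0006, -0.0]
shift [0.0002, -0.0043, -0.0002] turn [-0.001, 0.0006, -0.0]
shift [0.0002, -0.0093, -0.0002] turn [-0.001, 0.0006, -0.0]
shift [0.0002, -0.0153, -0.0002] turn [-0.001, 0.0006, -0.0]
shift [0.0002, -0.0193, -0.0002] turn [-0.001, 0.0006, -0.0]
```

Emit:
step_arm(increments=[[[0, -0.001, 0], [0, 0, 0]], [[0, -0.002, 0], [0, 0, 0]], [[0, -0.0035, 0], [0, 0, 0]], [[0, -0.005, 0], [0, 0, 0]], [[0, -0.005, 0], [0, 0, 0]]])

```text
time: 8.1
ee_pos: [0.5222, 0.1194, 0.0573]
eef_rot: [0.754, 0.648, -0.07, -0.081]
ft_force: [-0.6, -0.2, -1.0]
width: 0.0441
```

```bash
python3 look.py 15
```

```text
8.15 coverframe [-14.45  -1.33  18.22] w 0.0441956603958325 Fcover [-0.01 -0.76 -0.07] T [-0.112 -0.246  0.017] rot [-2.155e-01  5.000e-04  2.000e-04]
```

View pics/w15.png

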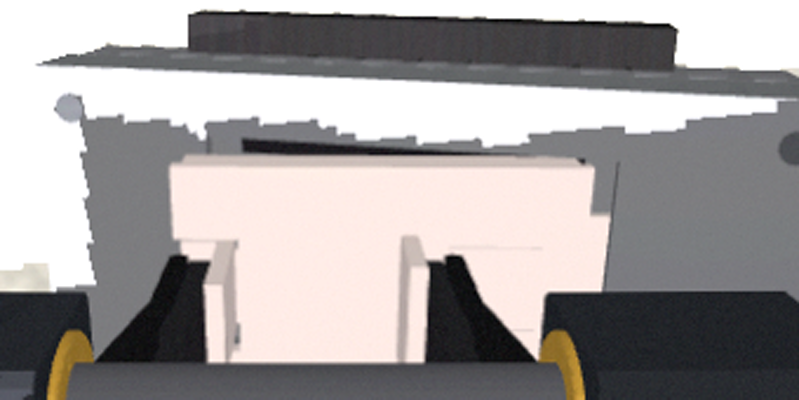

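The tongue is emerging at (600,240) and the forces are near zero. I'll keep drawing the cover out.

Emit:
step_arm(increments=[[[0, -0.003, 0], [0, 0, 0]], [[0, -0.006, 0], [0, 0, 0]], [[0, -0.009, 0], [0, 0, 0]], [[0, -0.012, 0], [0, 0, 0]], [[0, -0.012, 0], [0, 0, 0]]])

```text
time: 8.65
ee_pos: [0.5104, 0.1213, 0.06]
eef_rot: [0.754, 0.648, -0.07, -0.082]
ft_force: [-0.3, -0.0, -1.3]
width: 0.0442
```

```bash
python3 look.py 16
```

```text
8.7 coverframe [-26.31  -1.26  20.94] w 0.04423806657134035 Fcover [-0.04 -0.19 -0.54] T [-0.085 -0.189 -0.002] rot [-0.2154  0.0003  0.0003]
```

View pics/w16.png

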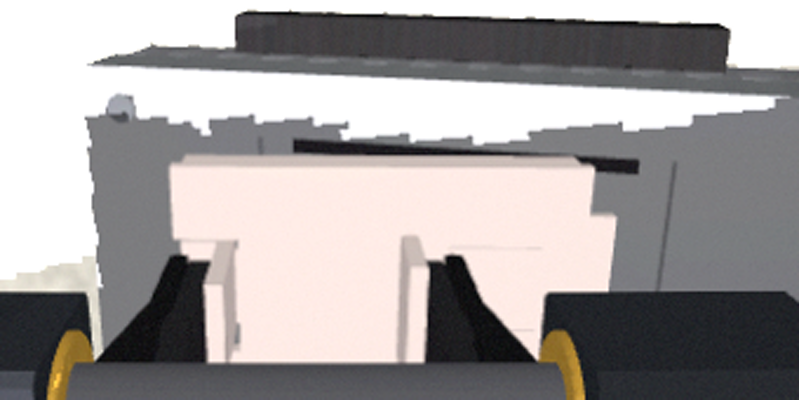

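```bash
python3 - <<'E'
from bench import r
from h import *
s=r.read_state();p=s["ee_pos"]
go(s,p+[-.005,0,.04],Rdown(CY,.2155));go(s,p+[-.01,0,.10],Rdown(CY,.2155));
E
```

```text
shift [-0.0008, -0.0134, -0.038] turn [0.0001, 0.0004, 0.0003]
shift [-0.0015, -0.031, -0.0956] turn [0.0001, 0.0004, 0.0003]
```

Emit:
step_arm(increments=[[[0, -0.005, -0.014], [0, 0, 0]], [[-0.001, -0.0134, -0.038], [0, 0, 0]], [[-0.001, -0.022, -0.066], [0, 0, 0]], [[-0.0015, -0.031, -0.0956], [0, 0, 0]], [[-0.0015, -0.031, -0.0956], [0, 0, 0]]])

```text
time: 9.2
ee_pos: [0.5027, 0.1216, 0.165]
eef_rot: [0.754, 0.648, -0.067, -0.08]
ft_force: [0.3, -0.2, -0.6]
width: 0.0442
```

```bash
python3 look.py 17; python3 - <<'E'
from bench import r
from h import *
s=r.read_state()
T=np.array([.556,-.2,0]);TY=np.radians(-15.3);RT=Ro.from_euler('z',TY)
# TCP relative to cover centre: x=-12.66-1.3, y=-1.2+1.5(center -1.5)
off=RT.apply([-.0140,.0003,0])
go(s,T+off+[0,0,.16],Rdown(TY))
cv2.imwrite("pics/sc17.png",r.camera("scene")["pixels"])
E
```

```text
9.25 coverframe [-34.93  -2.28 123.82] w 0.04400954822301939 Fcover [ 0.37 -0.79 -1.13] T [-0.08  -0.198 -0.037] rot [-0.2112 -0.0022  0.0005]
shift [-0.3078, 0.0866, -0.0164] turn [-0.2111, 0.01, 0.1152]
```

View pics/sc17.png

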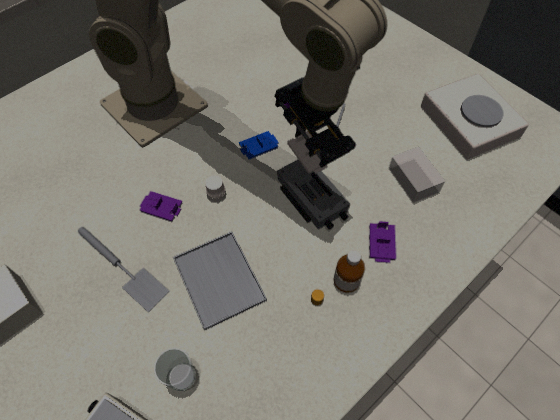

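View pics/w17.png

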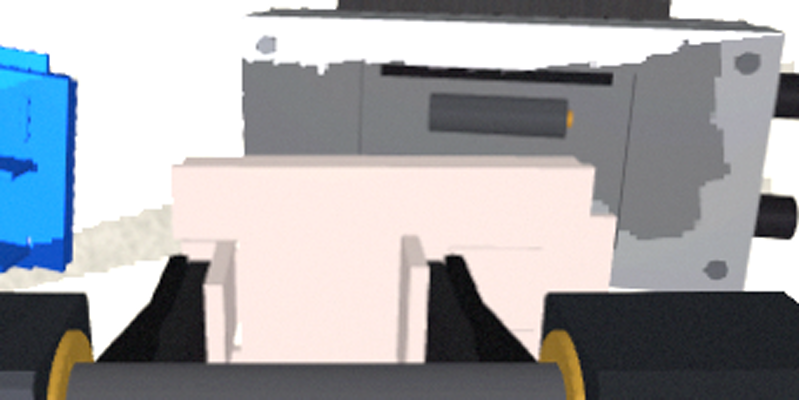

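Emit:
step_arm(increments=[[[-0.025, 0.007, -0.001], [-0.04, 0, 0.01]], [[-0.06, 0.017, -0.003], [-0.09, 0.002, 0.025]], [[-0.1, 0.028, -0.006], [-0.15, 0.004, 0.04]], [[-0.14, 0.04, -0.008], [-0.19, 0.006, 0.055]], [[-0.18, 0.051, -0.01], [-0.211, 0.008, 0.07]]])

```text
time: 9.8
ee_pos: [0.5244, -0.0658, 0.1595]
eef_rot: [0.781, 0.624, -0.0, -0.001]
ft_force: [0.0, 0.6, -0.4]
width: 0.0445
```

```bash
cat > tray.py <<'E'
from bench import r
from h import *
import sys
s=r.read_state();z=float(sys.argv[1])
T=np.array([.556,-.2,0]);TY=np.radians(-15.3);RT=Ro.from_euler('z',TY)
off=RT.apply([-.0140,.0003,0])
print(s["ee_pos"],s["width"],s["ft_force"])
go(s,T+off+[0,0,z],Rdown(TY))
E
python3 tray.py .15
```

```text
[ 0.52444967 -0.0658366   0.15945102] 0.04449876697129987 [ 0.00117929  0.55875703 -0.35637224]
shift [-0.123, 0.0464, 0.0092] turn [-0.0023, -0.0012, 0.045]
```

Emit:
step_arm(increments=[[[-0.035, 0.013, 0.002], [-0.002, -0.001, 0.015]], [[-0.07, 0.026, 0.005], [-0.002, -0.001, 0.03]], [[-0.1, 0.038, 0.008], [-0.002, -0.001, 0.045]], [[-0.123, 0.046, 0.009], [-0.002, -0.001, 0.045]], [[-0.123, 0.046, 0.009], [-0.002, -0.001, 0.045]]])

```text
time: 10.3
ee_pos: [0.5408, -0.2, 0.1492]
eef_rot: [0.797, 0.605, -0.001, -0.0]
ft_force: [0.2, -0.2, 0.1]
width: 0.0443
```

Emit:
step_arm(increments=[[[0, 0, 0], [0, 0, 0]], [[0, 0, 0], [0, 0, 0]]])

```text
time: 10.5
ee_pos: [0.5403, -0.1994, 0.1486]
eef_rot: [0.796, 0.605, -0.002, -0.001]
ft_force: [-0.5, -0.4, -1.2]
width: 0.0438
```

```bash
python3 tray.py .06;python3 - <<'E'
from bench import r
from h import *
for n in("wrist","side","scene"): 
    c=r.camera(n);cv2.imwrite(f"pics/{n}18.png",c["pixels"])
E
```

```text
[ 0.54032542 -0.19941781  0.14855834] 0.04376133033687396 [-0.49196532 -0.41574061 -1.17502566]
shift [0.0041, 0.0016, 0.0885] turn [-0.0034, 0.0023, -0.005]
```

View pics/wrist18.png

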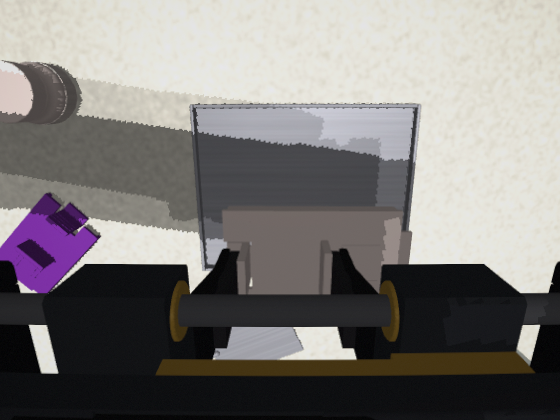

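View pics/side18.png

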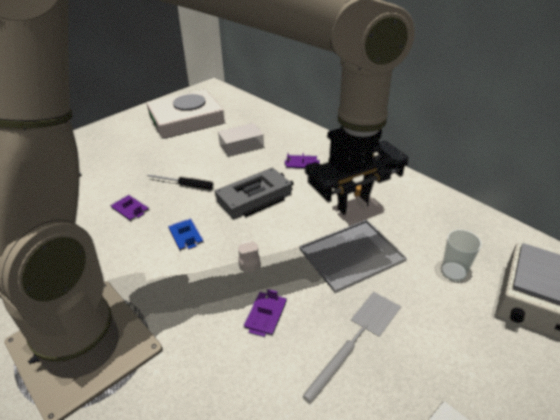

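The wrist view shows the cover held level over the tray. The tray's top corners are at (191,104) and (419,104), with its left edge running to (203,270). I'll cross-check the tray centre.

```bash
python3 - <<'E'
from bench import r
from h import *
T=np.array([.556,-.2,0]);RT=Ro.from_euler('z',np.radians(-15.3))
c=r.camera("wrist");s=r.read_state()
print(np.round(RT.inv().apply(onz(c,[(191,104),(419,104),(203,270)],.012)-T)*1e3,1).tolist())
print(np.round(RT.inv().apply(s["ee_pos"]-T)*1e3,1))
# cover top corners held: outer face z = tcp-5mm
print(np.round(RT.inv().apply(onz(c,[(222,213),(400,213)],s["ee_pos"][2]-.005)-s["ee_pos"])*1e3,1).tolist())
E
```

```text
[[-90.6, 77.4, 12.0], [95.7, 76.9, 12.0], [-91.1, -71.5, 12.0]]
[-14.7  -3.1 149.2]
[[-30.7, 28.0, -5.0], [57.6, 27.7, -5.0]]
```

```bash
cat > tray.py <<'E'
from bench import r
from h import *
import sys
s=r.read_state();z=float(sys.argv[1])
T=np.array([.556,-.2,0]);TY=np.radians(-15.3);RT=Ro.from_euler('z',TY)
print(s["time"],s["ee_pos"],s["width"],s["ft_force"],s["torque"])
go(s,T+RT.apply([-.012,.0025,0])+[0,0,z],Rdown(TY))
E
python3 tray.py .03
```

```text
10.7 [ 0.54096258 -0.19908171  0.14921545] 0.04422497406196776 [ 0.16219122 -0.01672051 -0.68543076] [-0.02608908  0.09102398 -0.04507136]
shift [0.0058, 0.003, 0.1192] turn [-0.002, 0.0019, -0.004]
```

Emit:
step_arm(increments=[[[0.006, 0.003, 0.03], [-0.002, 0.002, -0.004]], [[0.006, 0.003, 0.06], [-0.002, 0.002, -0.004]], [[0.006, 0.003, 0.09], [-0.002, 0.002, -0.004]], [[0.006, 0.003, 0.11], [-0.002, 0.002, -0.004]], [[0.006, 0.003, 0.119], [-0.002, 0.002, -0.004]]])

```text
time: 11.2
ee_pos: [0.5442, -0.1933, 0.0283]
eef_rot: [0.795, 0.607, -0.001, -0.001]
ft_force: [0.3, 0.3, -0.8]
width: 0.0437
```

Emit:
step_arm(increments=[[[0, 0, 0.001], [0, 0, 0]], [[0, 0, 0.001], [0, 0, 0]]])

```text
time: 11.4
ee_pos: [0.5445, -0.1931, 0.0279]
eef_rot: [0.795, 0.607, -0.001, -0.001]
ft_force: [0.3, -0.0, -1.4]
width: 0.044
```

```bash
python3 tray.py .018
```

```text
11.4 [ 0.5445309  -0.19308603  0.0279075 ] 0.043991696535851915 [ 0.34522693 -0.03760496 -1.36688315] [-0.1022246   0.1089074  -0.01519063]
shift [-0.0011, 0.0009, 0.0099] turn [-0.0022, -0.0002, 0.0013]
```

Emit:
step_arm(increments=[[[-0.001, 0.001, 0.003], [-0.002, 0, 0.001]], [[-0.001, 0.001, 0.006], [-0.002, 0, 0.001]], [[-0.001, 0.001, 0.008], [-0.002, 0, 0.001]], [[-0.001, 0.001, 0.0095], [-0.002, 0, 0.001]], [[-0.001, 0.001, 0.0095], [-0.002, 0, 0.001]]])

```text
time: 11.9
ee_pos: [0.5451, -0.1943, 0.0182]
eef_rot: [0.795, 0.607, -0.0, -0.0]
ft_force: [0.3, -0.6, -0.8]
width: 0.0441
```

```bash
python3 tray.py .017
```

```text
11.9 [ 0.54512839 -0.19430318  0.01824349] 0.04406805600872271 [ 0.34557587 -0.64538307 -0.81771082] [-0.08285016  0.05397565  0.02955685]
shift [-0.0001, -0.0, 0.0012] turn [-0.0004, -0.0001, 0.0003]
```

Emit:
step_arm(increments=[[[0, 0, 0.0005], [0, 0, 0]], [[0, 0, 0.001], [0, 0, 0]], [[0, 0, 0.0012], [0, 0, 0]], [[0, 0, 0.0012], [0, 0, 0]]])

```text
time: 12.3
ee_pos: [0.5452, -0.1943, 0.0171]
eef_rot: [0.795, 0.607, -0.0, -0.0]
ft_force: [1.4, 0.3, -1.2]
width: 0.0441
```

Emit:
step_arm(increments=[[[0, 0, 0.0006], [0, 0, 0]], [[0, 0, 0.0006], [0, 0, 0]]])

```text
time: 12.5
ee_pos: [0.5453, -0.1943, 0.0169]
eef_rot: [0.795, 0.607, 0.0, -0.0]
ft_force: [-1.4, -0.5, 4.3]
width: 0.0442
```

Contact with the tray floor reads 4.3 N up, so I'm releasing gently.

Emit:
step_arm(increments=[[[0, -0.001, 0], [0, 0, 0]], [[0, -0.002, 0], [0, 0, 0]], [[0, -0.003, 0], [0, 0, 0]]], hand=-0.14)

```text
time: 12.8
ee_pos: [0.5425, -0.1936, 0.0169]
eef_rot: [0.795, 0.607, 0.0, -0.0]
ft_force: [0.7, 0.1, -0.1]
width: 0.0496
```

Emit:
step_arm(increments=[[[0, 0, 0], [0, 0, 0]], [[0, 0, 0], [0, 0, 0]], [[0, 0, 0], [0, 0, 0]]], hand=-0.35)

```text
time: 13.1
ee_pos: [0.5425, -0.1936, 0.0169]
eef_rot: [0.795, 0.607, 0.0, -0.0]
ft_force: [0.2, 0.8, -0.8]
width: 0.0577
```

```bash
python3 look.py 20;
```

```text
13.15 coverframe [  52.86 -307.58  -22.13] w 0.05825459675600084 Fcover [0.1  0.24 0.44] T [-0.087  0.029  0.032] rot [ 0.0003 -0.0004 -0.1148]
```

View pics/w20.png

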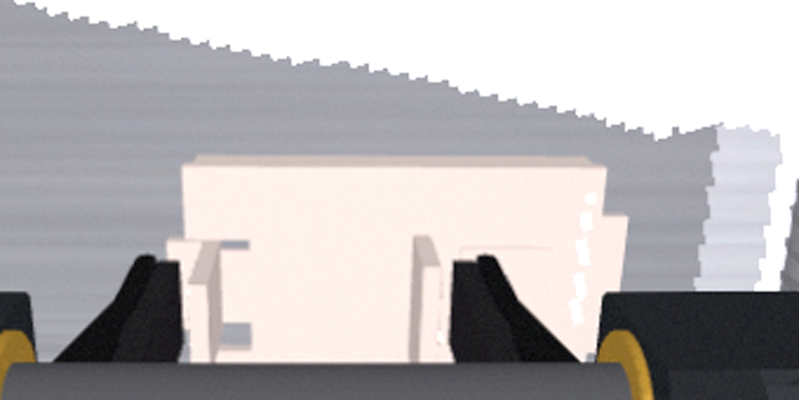

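Both pads are clear of the tab and the rib, and the cover lies flat. Lifting straight up.

Emit:
step_arm(increments=[[[0, 0, -0.01], [0, 0, 0]], [[0, 0, -0.03], [0, 0, 0]], [[0, 0, -0.07], [0, 0, 0]], [[0, 0, -0.11], [0, 0, 0]], [[0, 0, -0.15], [0, 0, 0]]])

```text
time: 13.65
ee_pos: [0.5422, -0.1938, 0.1692]
eef_rot: [0.795, 0.607, 0.0, 0.0]
ft_force: [0.2, 0.3, -0.7]
width: 0.0586
```

Emit:
step_arm(increments=[[[-0.04, 0, -0.03], [0, 0, 0]], [[-0.08, 0, -0.05], [0, 0, 0]], [[-0.08, 0, -0.05], [0, 0, 0]], [[-0.08, 0, -0.05], [0, 0, 0]]])

```text
time: 14.05
ee_pos: [0.5206, -0.2722, 0.2202]
eef_rot: [0.796, 0.606, 0.001, 0.001]
ft_force: [0.5, 1.0, -0.1]
width: 0.0587
```

```bash
python3 - <<'E'
from bench import r
from h import *
s=r.read_state();print(s["time"],s["ee_pos"])
for n in("wrist","side","scene"): cv2.imwrite(f"pics/{n}21.png",r.camera(n)["pixels"])
E
```

```text
14.05 [ 0.5206434  -0.27218725  0.22024134]
```

View pics/wrist21.png

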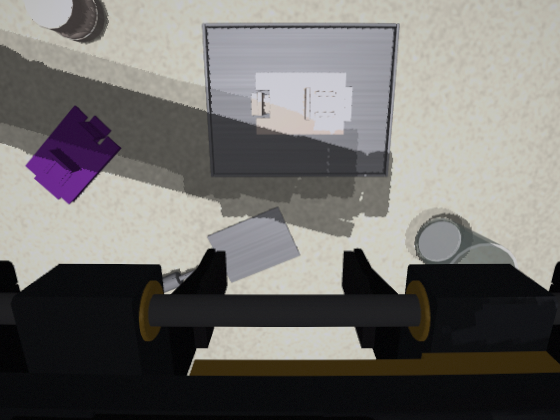

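View pics/scene21.png

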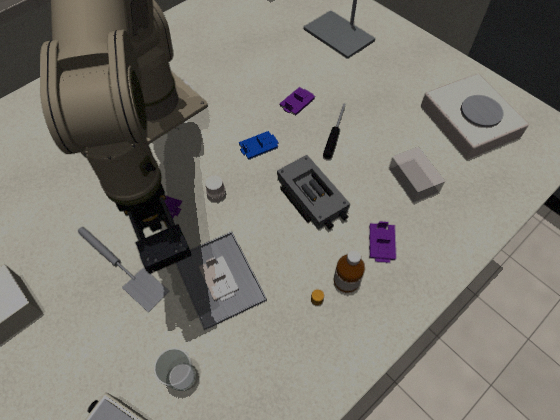

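View pics/side21.png

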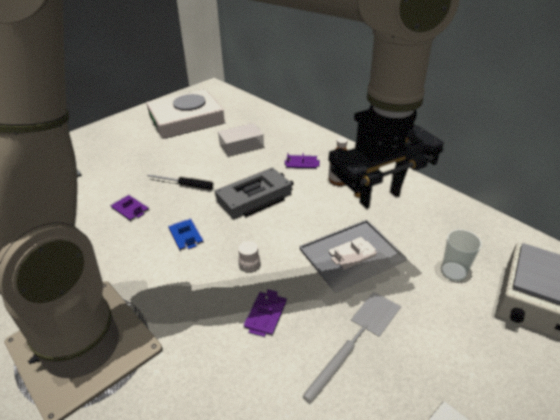

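The wrist view shows the cover flat with its outer face up. It spans (256–346,72–135) inside the tray (203–398,24–177), so it is about centred. One numeric check before I hand in.

```bash
python3 - <<'E'
from bench import r
from h import *
RT=Ro.from_euler('z',np.radians(-15.3))
c=r.camera("wrist")
t=onz(c,[(203,24),(398,24),(388,177),(211,177)],.012).mean(0);k=onz(c,[(256,73),(346,73),(343,135),(256,135)],.012).mean(0)
print(np.round(RT.inv().apply(k-t)*1e3,1),r.read_state()["time"],r.read_state()["ft_force"],np.abs(r.read_state()["joint_vel"]).max())
print(r.close_job())
E
```

```text
[ 0.1 -0.3  0. ] 14.25 [-0.04582123  0.33689981 -0.27325192] 0.003625558792653037
the job is handed in; nothing more can be done
None
```

The white battery cover is off the meter and lying flat in the tray, outer face up. I let go of it and handed the job in at about 14.3 s of the 72 s allowed.

- **Release:** I squeezed the tab in small steps with a 16.5 N grip limit, below the 25 N at which it cracks. I moved the arm along with the closing jaws so that little force went into the housing.
- **Removal:** I swung the tab end up about 12° around the tongue and drew the cover out about 17 mm. The largest wrist force I read while the cover was in the meter was about 3 N, at roughly 9° of tilt, and I eased back before continuing.
- **Placing:** The cover met the tray floor at about 4 N.

The last wrist view put the cover within 0.5 mm of the tray's centre. At hand-in the gripper was clear of everything and still, and the other things on the bench looked unmoved in the scene and side views.

Two things to note about the measurements:
- **Camera disagreement:** The three cameras disagreed by 3 to 5 mm on where the meter and tray were. I averaged them and relied on the close wrist view and the wrist force instead.
- **Forces:** The readings were taken at the end of each move, so a brief peak in between could have gone unseen.

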